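# Press home the caps of a curved vial tray in one pass

## Robot

A 6-joint arm with a two-finger parallel gripper is mounted at the origin on a cart in front of the work surface, level with it; the furniture and walls round the work are solid. World frame = base frame: x ahead of the robot, y to its left, z up, the work surface at z = 0. Lengths are in m, angles in rad, forces in N, time in s.
With the tool pointing down it reaches from about 0.4 to 0.825 m from the base axis. Payload 7 kg.
Tool frame: the origin (TCP) lies on the centre line of the jaws, within the pads' length; the fingertips stand 25 mm ahead of it and the grasp point (between the pads) lies 6 mm ahead of it; z points along the fingers, y is the line along which they close (so a half turn about z gives the same grasp; the last joint's range is limited). The gripper opens to 88 mm and grips with 3 to 60 N. Pads are 19 mm wide; open, the fingers measure 130 mm over their backs; the gripper's body (78 mm by 193 mm) begins 47 mm behind the grasp point.
Start: joints at [-0.836, 0.359, 0.012, 0, -1.224, -0.288], TCP at [0.292, -0.609, 0.252] pointing down, gripper open.
Joint ranges: [-3.07, 3.07], [-1.43, 2.12], [-1.02, 1.25], [-3.03, 1.67], [-3.05, -0], [-3.03, 3.03]. Speed limits (rad/s): [2.39, 2.39, 3.01, 3.14, 3.14, 3.14].

## Interface

Orientations are given as [roll, pitch, yaw] about the fixed x, y, z axes, in that order (R = Rz(yaw) Ry(pitch) Rx(roll)).
In Python, from station import readout, vision, arm gives the robot as it stands. The module is installed in compiled form; this text tells all that it offers.
- The arm moves only by the tool carry_out, never from a script. Its argument "commands" is a list of rows, each an object with "dp": the shift along the tool's x, y, z in m, a list of three; "rotation": the turn, a rotation vector about the tool's x, y, z in degrees, a list of three. In form: [{"dp": [dx, dy, dz], "rotation": [wx, wy, wz]}, ...]. A call has 1 to 8 rows; each row shifts and turns the commanded pose from where the row before left it, along the tool's axes as they then stand; what a row does not reach is not made up. A row lasts 1/8 s, in which the tool goes at most 62.5 mm and 10.7 degrees, less where a joint would pass 70% of its speed; a pose out of reach is approached as far as the arm can. A call with a gripper value outside its range is refused whole. "grip" is the finger opening in m, from 0 to 0.0876, set as the call begins (left out, the last holds). The fingers move at their own pace and stop on an object; "force" is the grip in N (left out, the last holds). Time passes only in rows, so rows that do not move let the fingers close. It gives the time, the measured TCP pose, the force, the opening and the grip force at its end, in the units of the state.
- readout.get_state(): the state, without advancing time (a new reading comes with each control period).
- vision.grab_frame(name): name is "side" or "top" or "wrist"; returns (picture, depth): 480x640x3 uint8, red, green, blue; 480x640 float32, m along the optical axis (not along the pixel's ray), 0 where there is no reading.
- vision.calibration(name): a dict with "fovy" (degrees; the focal length in pixels is half the picture's height over the tangent of half this angle, whatever the lens; pixels are square), "cx", "cy" (the principal point, pixels), "dist" ([k1, k2, p1, p2, k3] as OpenCV has them; the pictures are not rectified), "origin" and "attitude" of the camera in the world; the wrist camera has in their place "mount" (4x4, takes a point from camera to tool coordinates, whose origin is the TCP and whose axes are the flange's). Camera axes: x right, y down, z forward; pixel columns grow to the right and rows downward; lengths in m; the calibration is good to about 2 mm. A picture is of the moment at which its call begins: read the wrist's pose just before it. calibration takes no time and is no camera call.
- arm.job_done(): hands the job in; it is judged then, once.
Trained networks look in the newest picture that a camera, given by its name, has taken for a name from the list of things; names that differ only in an ending like _2 or _b are one class to them, and where a whole thing is asked for, a point or a joint stands for the part that bears it (a point fixed in the world has none). Each returns a list of dicts, best first, with "score" (0 to 1); they miss things now and then, are a little off and sometimes report something else, mostly with a low value. They report only what shows in the picture. A call takes as long as a camera call.
- vision.trace(label, camera): "pixels" (480x640 bool, what is visible of it) and "position" ([row, column] in pixels, amid what is visible of it).
The state is a dict: "t": time; "q": joint angles; "qd": joint speeds; "joint_efforts": joint torques, N m; "eef_pos": TCP position; "ee_rot": TCP orientation; "force": force on the tool from outside, world axes, zero at the start; "moment": the same for the moment, N m; "width": finger opening in m; "gripper_force": force on a finger pad.
Only numpy, scipy, OpenCV 4.12 (cv2) and the standard library are available. Lean on these libraries where they do the work, as an engineer would, in place of code of your own. Each camera call takes 0.05 s, during which the arm holds its last target. There are 200 camera calls.

## Task

The push-on caps of the seven vials in the curved blue tray stand proud. With closed fingertips, follow the curved row from the green cap to the red cap in one pass and gently press every cap fully home in turn, staying over the row and within about 2 cm of the caps until the red one is down. Pinch and lift nothing, leave the tray where it stands, and do not disturb the two small vials and the dish beside it.

Things in the scene. Friction and masses are not known exactly. Their poses are not given: they have to be found in the camera images.
- tray: blue vial tray, a curved (arc-shaped) block about 80 x 250 mm, 22 mm high, 0.97 kg, standing loose on rubber feet on the worktop; seven amber vials stand fixed in it, 35.6 mm apart (17 degrees) along an arc of 120 mm radius. Origin: on its underside, z up. Seen in its own frame, the arc's centre is at x = -100 mm, the arc bulges towards +x, the middle cap is at x = +20, y = 0, the green cap at x = -24.6, y = +93.3 and the red cap at x = -24.6, y = -93.3 mm.
- arc_centre (a point): centre of the arc on which the caps stand (empty space on the hollow side of the tray, 120 mm from each cap). An obstacle right of the tray: the fixed clear-walled water bath, walls 188 mm high, covering about x 0.55 to 1.03, y -0.38 to -0.01 m in the base frame, with a taller heater at its back right
- top0 (a point): middle of the top face of cap 0 (green, round, 18 mm across, 8 mm high, the first of the row); about 50 mm above the worktop while proud, 44 mm when fully home
- top1 (a point): middle of the top face of cap 1 (white, round, 18 mm across, 8 mm high, number 2 along the row); about 50 mm above the worktop while proud, 44 mm when fully home
- top2 (a point): middle of the top face of cap 2 (white, round, 18 mm across, 8 mm high, number 3 along the row); about 50 mm above the worktop while proud, 44 mm when fully home
- top3 (a point): middle of the top face of cap 3 (white, round, 18 mm across, 8 mm high, number 4 along the row); about 50 mm above the worktop while proud, 44 mm when fully home
- top4 (a point): middle of the top face of cap 4 (white, round, 18 mm across, 8 mm high, number 5 along the row); about 50 mm above the worktop while proud, 44 mm when fully home
- top5 (a point): middle of the top face of cap 5 (white, round, 18 mm across, 8 mm high, number 6 along the row); about 50 mm above the worktop while proud, 44 mm when fully home
- top6 (a point): middle of the top face of cap 6 (red, round, 18 mm across, 8 mm high, the last of the row); about 50 mm above the worktop while proud, 44 mm when fully home
- cap0 (a joint): how far cap 0 has been pressed down, m: 0 to 0.0015 at the start (standing proud), 0.006 fully home on the vial's shoulder (hard stop). It yields at about 3 N and stays where it is left
- cap1 (a joint): how far cap 1 has been pressed down, m: 0 to 0.0015 at the start (standing proud), 0.006 fully home on the vial's shoulder (hard stop). It yields at about 3 N and stays where it is left
- cap2 (a joint): how far cap 2 has been pressed down, m: 0 to 0.0015 at the start (standing proud), 0.006 fully home on the vial's shoulder (hard stop). It yields at about 3 N and stays where it is left
- cap3 (a joint): how far cap 3 has been pressed down, m: 0 to 0.0015 at the start (standing proud), 0.006 fully home on the vial's shoulder (hard stop). It yields at about 3 N and stays where it is left
- cap4 (a joint): how far cap 4 has been pressed down, m: 0 to 0.0015 at the start (standing proud), 0.006 fully home on the vial's shoulder (hard stop). It yields at about 3 N and stays where it is left
- cap5 (a joint): how far cap 5 has been pressed down, m: 0 to 0.0015 at the start (standing proud), 0.006 fully home on the vial's shoulder (hard stop). It yields at about 3 N and stays where it is left
- cap6 (a joint): how far cap 6 has been pressed down, m: 0 to 0.0015 at the start (standing proud), 0.006 fully home on the vial's shoulder (hard stop). It yields at about 3 N and stays where it is left
- vial_pink: small vial with pink contents and a black cap, 21 mm across, 47 mm tall, standing loose on the hollow side of the tray; origin under its foot
- vial_yellow: small vial with yellow contents and a green cap, 21 mm across, 47 mm tall, standing loose on the hollow side of the tray; origin under its foot
- dish_orange: closed culture dish with orange contents, 60 mm across, 15 mm high, lying loose beyond the bulging side of the tray; origin under its middle

How it is judged:
On the way, in this order (a step that is already met when the one before it is completed fails the run):
1. cap 0 (green) is pressed home (value of joint cap0 above 0.0045 m).
2. cap 1 (white) is pressed home (value of joint cap1 above 0.0045 m).
3. cap 2 (white) is pressed home (value of joint cap2 above 0.0045 m).
4. cap 3 (white) is pressed home (value of joint cap3 above 0.0045 m).
5. cap 4 (white) is pressed home (value of joint cap4 above 0.0045 m).
6. cap 5 (white) is pressed home (value of joint cap5 above 0.0045 m).
7. cap 6 (red) is pressed home (value of joint cap6 above 0.0045 m).
At the end, for the whole second after the job is handed in: all seven caps are within 1.5 mm of fully home, pressed in order from green to red; the tray lies flat, at rest, within 20 mm of where it stood (value of joint each of cap0, cap1, cap2, cap3, cap4, cap5, cap6 above 0.0045 m and distance of tray from where it was at the start of the episode below 0.02 m and angle between tray's own z axis and vertical below 0.05 rad and linear speed of tray below 0.01 m/s); the robot touches nothing.
It fails at once if between the first cap and the last the hand left the row (grasp point more than 40 mm sideways of the arc, or fingertips more than about 35 mm above the proud caps) (value of joint cap0 above 0.0045 m and not (value of joint cap6 above 0.0045 m) and (horizontal distance between the grasp point and arc_centre above 0.16 m or horizontal distance between the grasp point and arc_centre below 0.08 m or z of the grasp point in the frame of tray above 0.105 m)).
It fails at once if the fingers pressed on the tray or its caps with more than 40 N (contact force between the fingers and tray above 40 N).
It fails at once if the tray was lifted (over 8 mm) or tipped (height (world z) of tray above 0.008 m or angle between tray's own z axis and vertical above 0.15 rad).
It fails at once if a small vial or the dish was moved by more than 10 mm, lifted or tipped (distance of any of vial_pink, vial_yellow, dish_orange from where it was at the start of the episode above 0.01 m or angle between any of vial_pink, vial_yellow, dish_orange's own z axis and vertical above 0.2 rad).
It also fails if it takes over 64 s, if anything falls off the work surface, if the arm or the gripper's body presses on something with over 40 N, if the wrist force passes 120 N, or if a joint passes its speed limit or range.

## Working session

There is one attempt and no reset: what is moved stays moved. The work goes in short steps, Python scripts to look and compute and a tool call to move; the robot and the scene stay as the last step left them, time stands still between calls to the robot, and variables do not carry over. Pictures are saved under pics/ and viewed, at most 10 in all, crops included, and the job is handed in when it is done.

Besides the shell and the picture viewer there is one more tool, called after "Emit:" as name([rows], argument=value, ...), one row to a line, values as JSON. carry_out: Moves the arm, as the interface text tells. Its arguments: {"type":"object","properties":{"commands":{"type":"array"},"grip":{"type":"number"},"force":{"type":"number"}},"required":["commands"]}

```bash
mkdir -p pics; cat > h.py <<'E'
import numpy as np, cv2
from scipy.spatial.transform import Rotation as R
from station import readout, vision, arm
def campose(n,st=None):
    c=vision.calibration(n)
    if n=="wrist":
        st=st or readout.get_state()
        T=np.eye(4);T[:3,:3]=R.from_euler('xyz',st['ee_rot']).as_matrix();T[:3,3]=st['eef_pos']
        return c,T@np.array(c['mount'])
    T=np.eye(4);a=np.array(c['attitude']);
    T[:3,:3]=a if a.shape==(3,3) else R.from_euler('xyz',a).as_matrix()
    T[:3,3]=c['origin'];return c,T
def K(c):
    f=240/np.tan(np.radians(c['fovy'])/2);return np.array([[f,0,c['cx']],[0,f,c['cy']],[0,0,1]])
def ray(c,T,uv):
    p=cv2.undistortPoints(np.array(uv,float).reshape(-1,1,2),K(c),np.array(c['dist'],float)).reshape(-1,2)
    return np.c_[p,np.ones(len(p))]@T[:3,:3].T
def onplane(c,T,uv,z):
    d=ray(c,T,uv);o=T[:3,3];return o+d*((z-o[2])/d[:,2])[:,None]
E
python3 - <<'E'
from h import *
print(readout.get_state())
for n in("top","side"):
    c,T=campose(n);print(n,c)
    im,d=vision.grab_frame(n);cv2.imwrite(f'pics/{n}.png',im[:,:,::-1])
    for l,z in [("tray",.022),("top0",.05),("top6",.05),("top3",.05),("vial_pink",.047),("vial_yellow",.047),("dish_orange",.015)]:
        for r in vision.trace(l,n)[:3]:
            p=r['position'];print(l,round(r['score'],2),np.round(p),r['pixels'].sum(),onplane(c,T,[p[::-1]],z).round(4))
E
```

```text
{'t': 0.0, 'q': array([-8.35916748e-01,  3.59363535e-01,  1.10505652e-02, -3.46597209e-04,
       -1.22409392e+00, -2.88079500e-01]), 'qd': array([-0.00061798,  0.00012403,  0.00196122, -0.0003249 ,  0.00032755,
       -0.00044358]), 'joint_efforts': array([ 1.41639730e-04, -5.82717025e+01,  2.93066812e+01,  6.99720785e+00,
        7.11371904e-03, -2.50475796e-04]), 'eef_pos': array([ 0.29142403, -0.60834761,  0.25063478]), 'ee_rot': array([ 3.13995588e+00, -1.45225407e-04, -2.69491049e+00]), 'force': array([-0.76459329, -0.74326558, -0.37052998]), 'moment': array([-0.0110307 ,  0.0050815 , -0.00824914]), 'gripper_force': 0.0, 'width': 0.08773475799760377}
top {'fovy': 48.097423878048566, 'cx': 324.22515272844396, 'cy': 232.81687074434558, 'dist': array([0.02156755, 0.        , 0.        , 0.        , 0.        ]), 'origin': array([0.3739543 , 0.27048608, 0.89201218]), 'attitude': array([-2.93620245e+00,  1.30444242e-03, -1.75606180e+00])}
tray 0.96 [266. 311.] 4541 [[0.5021 0.2689 0.022 ]]
top0 0.65 [280. 369.] 123 [[0.4586 0.1844 0.05  ]]
top0 0.61 [255. 286.] 106 [[0.5225 0.3056 0
[... 972 characters left out ...]
334 0.022 ]]
top0 0.69 [229. 271.] 106 [[0.5202 0.337  0.05  ]]
top0 0.52 [286. 244.] 155 [[0.46   0.1825 0.05  ]]
top0 0.44 [276. 264.] 127 [[0.4877 0.2028 0.05  ]]
top6 0.69 [229. 271.] 106 [[0.5202 0.337  0.05  ]]
top6 0.52 [286. 244.] 155 [[0.46   0.1825 0.05  ]]
top6 0.44 [276. 264.] 127 [[0.4877 0.2028 0.05  ]]
top3 0.69 [229. 271.] 106 [[0.5202 0.337  0.05  ]]
top3 0.52 [286. 244.] 155 [[0.46   0.1825 0.05  ]]
top3 0.44 [276. 264.] 127 [[0.4877 0.2028 0.05  ]]
vial_pink 0.56 [279. 207.] 535 [[0.4146 0.2174 0.047 ]]
vial_yellow 0.78 [253. 224.] 469 [[0.4442 0.2835 0.047 ]]
dish_orange 0.72 [282. 344.] 970 [[0.6019 0.2182 0.015 ]]
dish_orange 0.41 [230. 271.] 83 [[0.5295 0.4046 0.015 ]]
```

View pics/top.png

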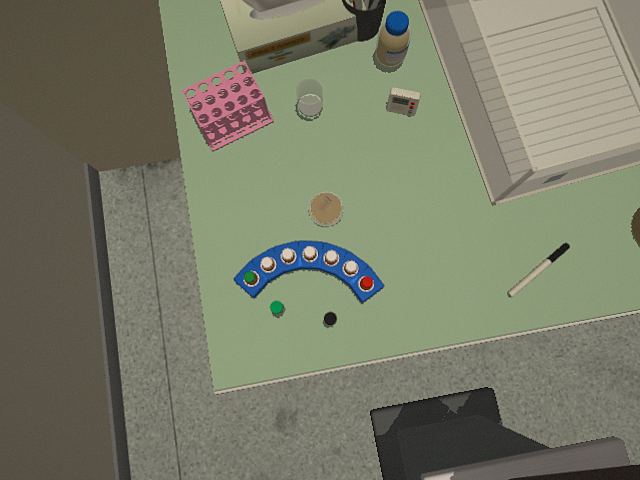

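```bash
cat > fit.py <<'E'
from h import *
from scipy.optimize import least_squares
a=np.radians(17*(3-np.arange(7)))
M=np.c_[-.1+.12*np.cos(a),.12*np.sin(a)]
def fit(P,x0):
    # robust nearest-match fit
    def world(x):
        c,s=np.cos(x[2]),np.sin(x[2]);return M@np.array([[c,s],[-s,c]])+x[:2]
    def f(x): return np.linalg.norm(P[:,None]-world(x)[None],axis=2).min(1)
    best=min((least_squares(f,np.r_[x0,t],loss='soft_l1',f_scale=.003) for t in np.radians(np.arange(-60,61,10))),key=lambda r:r.cost)
    return best.x,world(best.x),f(best.x)
E
python3 - <<'E'
from fit import *
for n in("top","side"):
    c,T=campose(n);vision.grab_frame(n)
    rs=vision.trace("top0",n)
    P=np.array([onplane(c,T,[r['position'][::-1]],.047)[0,:2] for r in rs])
    x,W,e=fit(P,[.5,.27]);print(n,len(P),x,'\n',W.round(4),e.round(4))
E
```

```text
top 4 [ 0.50362417  0.27306886 -0.21057231] 
 [[0.4992 0.3694]
 [0.5171 0.3388]
 [0.5254 0.3043]
 [0.5232 0.2689]
 [0.5107 0.2357]
 [0.4891 0.2076]
 [0.4602 0.187 ]] [0.0023 0.0024 0.001  0.0077]
side 5 [ 0.47431126  0.22353048 -0.83775616] 
 [[0.5272 0.3041]
 [0.5238 0.2688]
 [0.5103 0.236 ]
 [0.4877 0.2087]
 [0.4581 0.1891]
 [0.4241 0.179 ]
 [0.3886 0.1793]] [0.0033 0.0048 0.0061 0.0035 0.0045]
```

The top view shows the green cap at pixel (251,278), the red cap at (367,283), and the small vials on the hollow side at (277,308) and (330,319). The dish is at (326,209), and the fit from the top view agrees with all of this. Next I move towards the tray with the fingers closing.

Emit:
carry_out([
  {"dp":[-0.035,0.04,-0.006],"rotation":[0,0,0]},
  {"dp":[-0.035,0.04,-0.006],"rotation":[0,0,0]},
  {"dp":[-0.035,0.04,-0.006],"rotation":[0,0,0]},
  {"dp":[-0.035,0.04,-0.006],"rotation":[0,0,0]},
  {"dp":[-0.035,0.04,-0.006],"rotation":[0,0,0]},
  {"dp":[-0.035,0.04,-0.006],"rotation":[0,0,0]},
  {"dp":[-0.035,0.04,0],"rotation":[0,0,0]},
  {"dp":[-0.035,0.04,0],"rotation":[0,0,0]},
], grip=0, force=20)

```text
t: 2.0
eef_pos: [0.4061, -0.1976, 0.288]
ee_rot: [-3.141, 0.001, -2.695]
force: [1.3, 0.0, -0.4]
width: 0.0135
gripper_force: 0.0
```

```bash
python3 - <<'E'
from fit import *
c,T=campose("top")
uv=[(251,278),(268,265),(288,256),(310,254),(331,258),(351,268),(367,283)]
P=onplane(c,T,uv,.05)[:,:2];x,W,e=fit(P,[.5,.27]);print(P.round(3),x,W.round(3),e.round(4))
E
```

```text
[[0.497 0.366]
 [0.512 0.336]
 [0.52  0.303]
 [0.517 0.268]
 [0.505 0.236]
 [0.483 0.208]
 [0.455 0.188]] [ 0.49836517  0.27215706 -0.22524934] [[0.495 0.369]
 [0.513 0.338]
 [0.521 0.303]
 [0.518 0.268]
 [0.505 0.235]
 [0.483 0.207]
 [0.454 0.187]] [0.0031 0.0018 0.0006 0.0009 0.0016 0.0013 0.0021]
```

Emit:
carry_out([
  {"dp":[-0.03,0.05,0],"rotation":[0,0,0]},
  {"dp":[-0.03,0.05,0],"rotation":[0,0,0]},
  {"dp":[-0.03,0.05,0],"rotation":[0,0,0]},
  {"dp":[-0.03,0.05,0],"rotation":[0,0,0]},
  {"dp":[-0.03,0.05,0],"rotation":[0,0,0]},
  {"dp":[-0.03,0.05,0],"rotation":[0,0,0]},
  {"dp":[-0.03,0.05,0],"rotation":[0,0,0]},
  {"dp":[-0.03,0.05,0],"rotation":[0,0,0]},
])

```text
t: 3.0
eef_pos: [0.4493, 0.2674, 0.288]
ee_rot: [3.141, 0.001, -2.694]
force: [0.8, 0.4, 1.0]
width: 0.0006
gripper_force: 0.0
```

Emit:
carry_out([
  {"dp":[0,0,0],"rotation":[0,0,-10]},
  {"dp":[0,0,0],"rotation":[0,0,-10]},
  {"dp":[0,0,0],"rotation":[0,0,-10]},
  {"dp":[0,0,0],"rotation":[0,0,-10]},
  {"dp":[0,0,0],"rotation":[0,0,-10]},
  {"dp":[0,0,0],"rotation":[0,0,0]},
])

```text
t: 3.75
eef_pos: [0.4495, 0.2653, 0.2877]
ee_rot: [-3.141, 0.0, -1.823]
force: [-0.3, 0.3, 0.6]
width: 0.0008
gripper_force: 0.0
```

```bash
python3 - <<'E'
from fit import *
st=readout.get_state();print(st['eef_pos'],st['ee_rot'])
im,d=vision.grab_frame("wrist");cv2.imwrite('pics/w1.png',im[:,:,::-1])
c,T=campose("wrist",st);print(np.array(c['mount']).round(3))
x,W=[.4984,.272,-.225],None
rs=[r for r in vision.trace("top0","wrist") if r['score']>.3]
for r in rs:print(round(r['score'],2),np.round(r['position']),onplane(c,T,[r['position'][::-1]],.0493)[0].round(4))
P=np.array([onplane(c,T,[r['position'][::-1]],.0493)[0,:2] for r in rs])
x,W,e=fit(P,[.5,.27]);print(x,W.round(4),e.round(4))
E
```

```text
[0.44948114 0.26526281 0.2876794 ] [-3.14148685e+00  2.37546717e-04 -1.82331904e+00]
[[ 0.001 -0.957 -0.29   0.079]
 [ 1.     0.001  0.    -0.   ]
 [-0.    -0.29   0.957 -0.133]
 [ 0.     0.     0.     1.   ]]
0.91 [190. 246.] [0.5081 0.2353 0.0493]
0.89 [121. 283.] [0.4593 0.1861 0.0493]
0.83 [264. 248.] [0.5265 0.3036 0.0493]
0.79 [288. 271.] [0.5124 0.3329 0.0493]
0.67 [226. 242.] [0.5216 0.2662 0.0493]
0.64 [150. 259.] [0.4862 0.2048 0.0493]
[ 0.50178508  0.27105109 -0.2117241 ] [[0.4974 0.3674]
 [0.5154 0.3368]
 [0.5236 0.3023]
 [0.5213 0.2668]
 [0.5088 0.2336]
 [0.4872 0.2056]
 [0.4583 0.185 ]] [0.0018 0.0015 0.0032 0.0048 0.0007 0.0013]
```

View pics/w1.png

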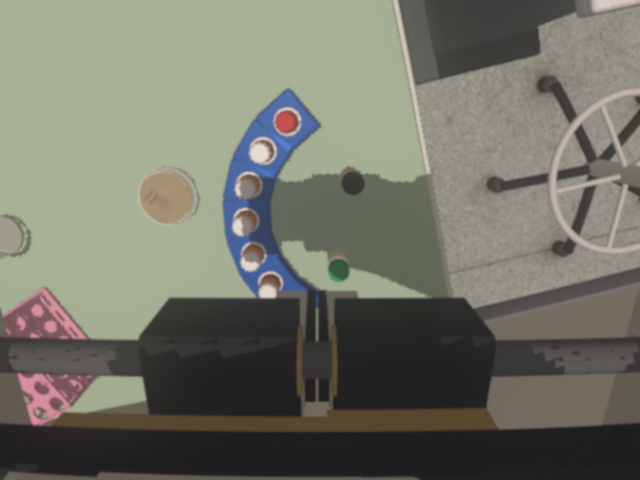

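The wrist view shows the row with the red cap at (286,122) and the last visible white cap at (270,286). The green cap is hidden behind the gripper. The fit agrees to about 2 mm, so I'll go over the green cap with the tool's y axis radial.

Emit:
carry_out([
  {"dp":[-0.055,-0.0105,0],"rotation":[0,0,0]},
  {"dp":[-0.056,-0.0105,0],"rotation":[0,0,0]},
  {"dp":[0,0,0.03],"rotation":[0,0,-10]},
  {"dp":[0,0,0.04],"rotation":[0,0,-10]},
  {"dp":[0,0,0.04],"rotation":[0,0,-10]},
  {"dp":[0,0,0.04],"rotation":[0,0,-10]},
  {"dp":[0,0,0.03],"rotation":[0,0,-10]},
  {"dp":[0,0,0.01],"rotation":[0,0,-3]},
])

```text
t: 4.85
eef_pos: [0.4966, 0.3666, 0.0951]
ee_rot: [3.138, -0.001, -0.897]
force: [-0.1, -0.0, -0.0]
width: 0.0008
gripper_force: 0.0
```

Emit:
carry_out([
  {"dp":[0,0,0],"rotation":[0,0,0]},
])

```text
t: 4.97
eef_pos: [0.4971, 0.3672, 0.0965]
ee_rot: [3.14, -0.001, -0.9]
force: [-0.4, -0.3, 0.3]
width: 0.0004
gripper_force: 0.0
```

```bash
python3 - <<'E'
from fit import *
st=readout.get_state();print(st['eef_pos'],st['ee_rot'],st['force'])
im,d=vision.grab_frame("wrist")
c,T=campose("wrist",st)
rs=[r for r in vision.trace("top0","wrist") if r['score']>.3]
for r in rs:print(round(r['score'],2),np.round(r['position']),onplane(c,T,[r['position'][::-1]],.0493)[0].round(4))
P=np.array([onplane(c,T,[r['position'][::-1]],.0493)[0,:2] for r in rs])
x,W,e=fit(P,[.5,.27]);print(x,W.round(4),e.round(4))
im2,d=vision.grab_frame("side")
cv2.imwrite('pics/m2.png',np.hstack([cv2.resize(im,(400,300)),cv2.resize(im2[150:390,130:450],(400,300))])[:,:,::-1])
E
```

```text
[0.49711786 0.36715665 0.09653022] [ 3.13953681e+00 -5.59026265e-04 -9.00182113e-01] [-0.41100337 -0.28282529  0.30642499]
0.96 [ 37. 491.] [0.5103 0.2362 0.0493]
0.95 [144. 357.] [0.5256 0.3032 0.0493]
0.9 [282. 308.] [0.5031 0.3657 0.0493]
0.84 [212. 320.] [0.5193 0.3363 0.0493]
0.84 [ 35. 632.] [0.4648 0.1957 0.0493]
0.81 [ 23. 571.] [0.4884 0.2104 0.0493]
0.71 [ 81. 416.] [0.5226 0.2685 0.0493]
[ 0.5042955   0.27316957 -0.23611454] [[0.5023 0.3696]
 [0.5195 0.3385]
 [0.5268 0.3038]
 [0.5237 0.2685]
 [0.5104 0.2356]
 [0.4881 0.208 ]
 [0.4587 0.1882]] [0.0007 0.0014 0.0039 0.0022 0.0096 0.0024 0.0011]
```

View pics/m2.png

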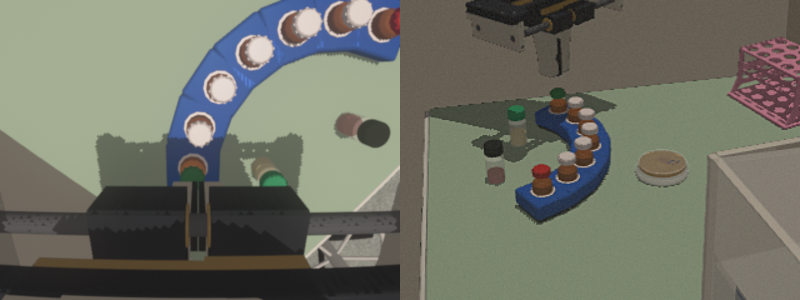

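The fingertip is over the green cap, at about (309,285) in the wrist picture, and its tips are roughly 14 x 19 mm. I'll press in small steps while watching the force.

Emit:
carry_out([
  {"dp":[0,-0.002,0.01],"rotation":[0,0,0]},
  {"dp":[0,0,0.009],"rotation":[0,0,0]},
  {"dp":[0,0,0.002],"rotation":[0,0,0]},
  {"dp":[0,0,0.002],"rotation":[0,0,0]},
  {"dp":[0,0,0.001],"rotation":[0,0,0]},
  {"dp":[0,0,0],"rotation":[0,0,0]},
])

```text
t: 5.88
eef_pos: [0.4991, 0.3689, 0.0737]
ee_rot: [-3.141, 0.0, -0.897]
force: [0.6, -0.9, 0.2]
width: 0.0004
gripper_force: 0.0
```

Emit:
carry_out([
  {"dp":[0,0,0.001],"rotation":[0,0,0]},
  {"dp":[0,0,0.001],"rotation":[0,0,0]},
  {"dp":[0,0,0],"rotation":[0,0,0]},
])

```text
t: 6.25
eef_pos: [0.4991, 0.3689, 0.0717]
ee_rot: [-3.141, 0.0, -0.897]
force: [-1.6, -0.9, 2.3]
width: 0.0006
gripper_force: 1.2
```

Emit:
carry_out([
  {"dp":[0,0,0.001],"rotation":[0,0,0]},
  {"dp":[0,0,0],"rotation":[0,0,0]},
])

```text
t: 6.5
eef_pos: [0.4991, 0.3689, 0.0705]
ee_rot: [-3.141, 0.0, -0.897]
force: [-0.3, 0.0, 2.2]
width: 0.0005
gripper_force: 1.1
```

Emit:
carry_out([
  {"dp":[0,0,0.001],"rotation":[0,0,0]},
  {"dp":[0,0,0],"rotation":[0,0,0]},
])

```text
t: 6.75
eef_pos: [0.4991, 0.3689, 0.0695]
ee_rot: [-3.141, 0.0, -0.897]
force: [0.3, 0.6, 1.8]
width: 0.0007
gripper_force: 0.9
```

Emit:
carry_out([
  {"dp":[0,0,0.001],"rotation":[0,0,0]},
  {"dp":[0,0,0],"rotation":[0,0,0]},
])

```text
t: 7.0
eef_pos: [0.4991, 0.3689, 0.0692]
ee_rot: [-3.141, -0.0, -0.897]
force: [-2.8, -0.9, 8.0]
width: 0.0003
gripper_force: 4.0
```

The force rises sharply at z = 0.069, so the green cap is home. The step to each next cap is the same in the tool frame: lift 12 mm, shift by the chord with a 17 degree turn, then press to the same depth.

Emit:
carry_out([
  {"dp":[0,0,-0.012],"rotation":[0,0,0]},
  {"dp":[0.0351,0.0052,0],"rotation":[0,0,8.5]},
  {"dp":[0,0,0],"rotation":[0,0,8.5]},
  {"dp":[0,0,0.005],"rotation":[0,0,0]},
  {"dp":[0,0,0.002],"rotation":[0,0,0]},
  {"dp":[0,0,0.002],"rotation":[0,0,0]},
  {"dp":[0,0,0.001],"rotation":[0,0,0]},
  {"dp":[0,0,0.001],"rotation":[0,0,0]},
])

```text
t: 8.0
eef_pos: [0.5168, 0.3381, 0.0696]
ee_rot: [3.141, -0.0, -1.193]
force: [0.4, -2.3, 2.8]
width: 0.0006
gripper_force: 1.5
```

Emit:
carry_out([
  {"dp":[0,0,0.001],"rotation":[0,0,0]},
  {"dp":[0,0,0],"rotation":[0,0,0]},
])

```text
t: 8.25
eef_pos: [0.5168, 0.3381, 0.0692]
ee_rot: [-3.141, -0.0, -1.193]
force: [-2.4, -1.8, 8.8]
width: 0.0005
gripper_force: 4.2
```

```bash
python3 - <<'E'
from fit import *
im,d=vision.grab_frame("wrist")
im2,d=vision.grab_frame("side")
cv2.imwrite('pics/m3.png',np.hstack([cv2.resize(im,(400,300)),cv2.resize(im2[210:330,200:360],(400,300))])[:,:,::-1])
E
```

```text
(no output)
```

View pics/m3.png

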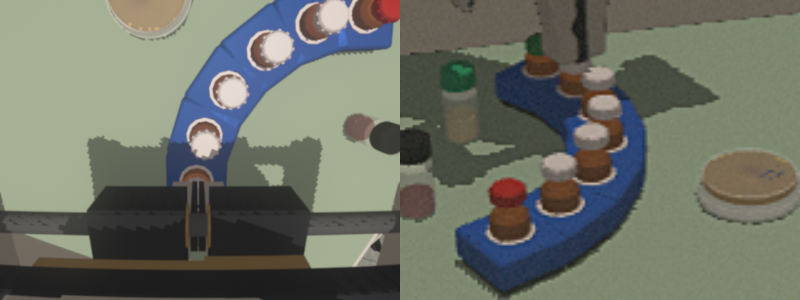

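The view shows the green cap lower and the fingers centred on cap 1, with caps 2 to 6 still proud. The tray hasn't moved, so I continue with the same step.

Emit:
carry_out([
  {"dp":[0,0,-0.012],"rotation":[0,0,0]},
  {"dp":[0.0351,0.0052,0],"rotation":[0,0,8.5]},
  {"dp":[0,0,0],"rotation":[0,0,8.5]},
  {"dp":[0,0,0.005],"rotation":[0,0,0]},
  {"dp":[0,0,0.002],"rotation":[0,0,0]},
  {"dp":[0,0,0.002],"rotation":[0,0,0]},
  {"dp":[0,0,0.001],"rotation":[0,0,0]},
  {"dp":[0,0,0.001],"rotation":[0,0,0]},
])

```text
t: 9.35
eef_pos: [0.5251, 0.3039, 0.0697]
ee_rot: [-3.141, 0.0, -1.49]
force: [0.1, 0.4, 3.1]
width: 0.0005
gripper_force: 1.5
```

Emit:
carry_out([
  {"dp":[0,0,0.001],"rotation":[0,0,0]},
  {"dp":[0,0,0],"rotation":[0,0,0]},
])

```text
t: 9.6
eef_pos: [0.5251, 0.304, 0.0692]
ee_rot: [-3.141, 0.0, -1.49]
force: [-2.3, -0.4, 7.2]
width: 0.0005
gripper_force: 3.9
```

Emit:
carry_out([
  {"dp":[0,0,-0.012],"rotation":[0,0,0]},
  {"dp":[0.0351,0.0052,0],"rotation":[0,0,8.5]},
  {"dp":[0,0,0],"rotation":[0,0,8.5]},
  {"dp":[0,0,0.005],"rotation":[0,0,0]},
  {"dp":[0,0,0.002],"rotation":[0,0,0]},
  {"dp":[0,0,0.002],"rotation":[0,0,0]},
  {"dp":[0,0,0.001],"rotation":[0,0,0]},
  {"dp":[0,0,0.001],"rotation":[0,0,0]},
])

```text
t: 10.6
eef_pos: [0.5224, 0.2682, 0.0695]
ee_rot: [3.141, -0.0, -1.787]
force: [-1.2, -0.2, 3.0]
width: 0.0009
gripper_force: 1.5
```

Emit:
carry_out([
  {"dp":[0,0,0.001],"rotation":[0,0,0]},
  {"dp":[0,0,0],"rotation":[0,0,0]},
])

```text
t: 10.85
eef_pos: [0.5225, 0.2682, 0.0692]
ee_rot: [-3.141, 0.0, -1.787]
force: [-3.8, -0.6, 10.4]
width: 0.0003
gripper_force: 4.5
```

```bash
python3 - <<'E'
from fit import *
im,d=vision.grab_frame("wrist")
im2,d=vision.grab_frame("side")
cv2.imwrite('pics/m4.png',np.hstack([cv2.resize(im,(400,300)),cv2.resize(im2[210:330,200:360],(400,300))])[:,:,::-1])
E
```

```text
(no output)
```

View pics/m4.png

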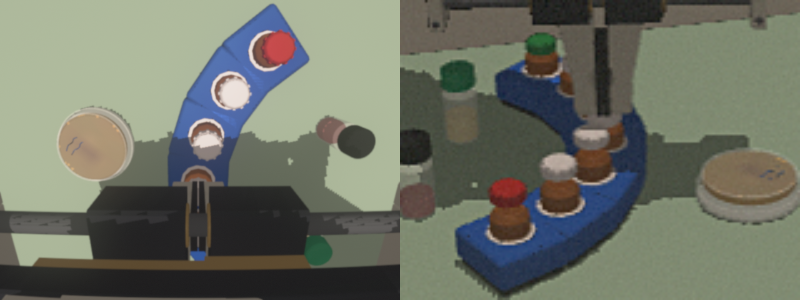

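The view shows the fingers centred on cap 3, at about (198,175), with caps 4 to 6 ahead. The tray and its neighbours are where they were, so I carry on.

Emit:
carry_out([
  {"dp":[0,0,-0.012],"rotation":[0,0,0]},
  {"dp":[0.0351,0.0052,0],"rotation":[0,0,8.5]},
  {"dp":[0,0,0],"rotation":[0,0,8.5]},
  {"dp":[0,0,0.005],"rotation":[0,0,0]},
  {"dp":[0,0,0.002],"rotation":[0,0,0]},
  {"dp":[0,0,0.002],"rotation":[0,0,0]},
  {"dp":[0,0,0.001],"rotation":[0,0,0]},
  {"dp":[0,0,0.001],"rotation":[0,0,0]},
])

```text
t: 11.95
eef_pos: [0.5103, 0.2354, 0.0697]
ee_rot: [-3.141, 0.001, -2.083]
force: [0.8, 0.6, 4.3]
width: 0.0005
gripper_force: 1.5
```

Emit:
carry_out([
  {"dp":[0,0,0.001],"rotation":[0,0,0]},
  {"dp":[0,0,0],"rotation":[0,0,0]},
])

```text
t: 12.2
eef_pos: [0.5103, 0.2354, 0.0692]
ee_rot: [-3.141, 0.001, -2.083]
force: [-1.3, -0.3, 7.5]
width: 0.0005
gripper_force: 3.9
```

Emit:
carry_out([
  {"dp":[0,0,-0.012],"rotation":[0,0,0]},
  {"dp":[0.0351,0.0052,0],"rotation":[0,0,8.5]},
  {"dp":[0,0,0],"rotation":[0,0,8.5]},
  {"dp":[0,0,0.005],"rotation":[0,0,0]},
  {"dp":[0,0,0.002],"rotation":[0,0,0]},
  {"dp":[0,0,0.002],"rotation":[0,0,0]},
  {"dp":[0,0,0.001],"rotation":[0,0,0]},
  {"dp":[0,0,0.001],"rotation":[0,0,0]},
])

```text
t: 13.2
eef_pos: [0.4881, 0.207, 0.0695]
ee_rot: [3.142, -0.0, -2.38]
force: [-1.0, 0.2, 3.1]
width: 0.0003
gripper_force: 1.5
```

Emit:
carry_out([
  {"dp":[0,0,0.001],"rotation":[0,0,0]},
  {"dp":[0,0,0],"rotation":[0,0,0]},
])

```text
t: 13.45
eef_pos: [0.4882, 0.2071, 0.0692]
ee_rot: [-3.141, 0.0, -2.38]
force: [-4.1, -0.4, 9.5]
width: 0.001
gripper_force: 5.0
```

```bash
python3 - <<'E'
from fit import *
im,d=vision.grab_frame("wrist")
im2,d=vision.grab_frame("side")
cv2.imwrite('pics/m5.png',np.hstack([cv2.resize(im,(400,300)),cv2.resize(im2[210:330,200:360],(400,300))])[:,:,::-1])
E
```

```text
(no output)
```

View pics/m5.png

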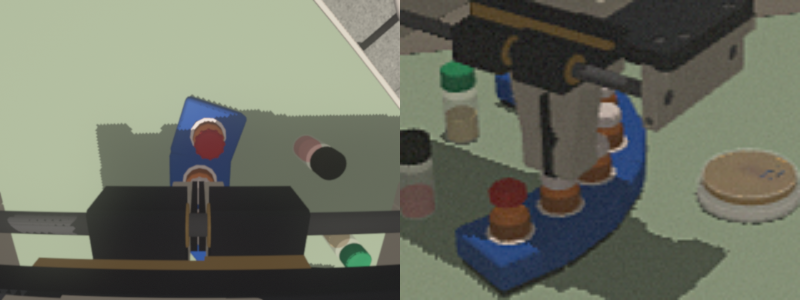

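The fingers are on cap 5 and only the red cap, at (208,140), is left. I'll press it, then lift away.

Emit:
carry_out([
  {"dp":[0,0,-0.012],"rotation":[0,0,0]},
  {"dp":[0.0351,0.0042,0],"rotation":[0,0,8.5]},
  {"dp":[0,0,0],"rotation":[0,0,8.5]},
  {"dp":[0,0,0.005],"rotation":[0,0,0]},
  {"dp":[0,0,0.002],"rotation":[0,0,0]},
  {"dp":[0,0,0.002],"rotation":[0,0,0]},
  {"dp":[0,0,0.001],"rotation":[0,0,0]},
  {"dp":[0,0,0.001],"rotation":[0,0,0]},
])

```text
t: 14.55
eef_pos: [0.4602, 0.1861, 0.0696]
ee_rot: [3.142, 0.001, -2.677]
force: [0.3, 1.0, 3.5]
width: 0.0006
gripper_force: 1.5
```

Emit:
carry_out([
  {"dp":[0,0,0.001],"rotation":[0,0,0]},
  {"dp":[0,0,0],"rotation":[0,0,0]},
])

```text
t: 14.8
eef_pos: [0.4602, 0.1862, 0.0692]
ee_rot: [3.142, 0.001, -2.677]
force: [-1.9, 0.4, 8.5]
width: 0.0003
gripper_force: 4.5
```

Emit:
carry_out([
  {"dp":[0,0,-0.02],"rotation":[0,0,0]},
  {"dp":[0,0,-0.04],"rotation":[0,0,0]},
  {"dp":[0,0,-0.05],"rotation":[0,0,0]},
  {"dp":[0,0,-0.04],"rotation":[0,0,0]},
  {"dp":[0,0,0],"rotation":[0,0,0]},
])

```text
t: 15.42
eef_pos: [0.461, 0.1866, 0.2215]
ee_rot: [3.14, 0.005, -2.677]
force: [0.1, -0.1, 0.1]
width: 0.0003
gripper_force: 0.0
```

```bash
python3 - <<'E'
from fit import *
print(readout.get_state()['eef_pos'])
im2,d=vision.grab_frame("side")
cv2.imwrite('pics/m6.png',cv2.resize(im2[210:330,200:360],(800,600))[:,:,::-1])
E
```

```text
[0.4609579  0.18662474 0.22148856]
```

View pics/m6.png

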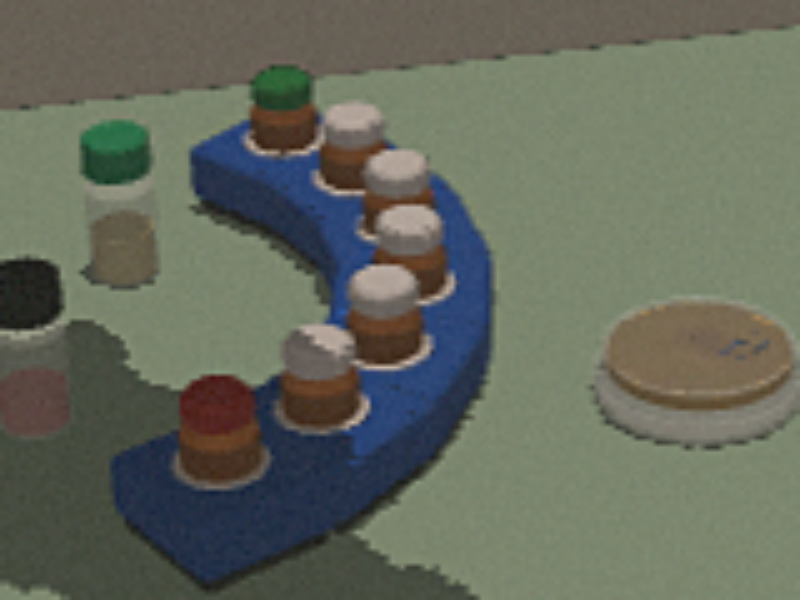

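All seven caps sit low, with the red one at (217,405) and the green one at (282,88). The tray, vials and dish are undisturbed, so I'm handing the job in.

```bash
python3 -c "
from station import arm
print(arm.job_done())"
```

```text
the job is handed in; nothing more can be done
None
```

I pressed all seven caps home in order from green to red, with forces around 10 N and nothing visibly disturbed, and handed the job in; the hand-in returned no verdict.

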